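Pack the two-tier cupboard tote

ROBOT

A 6-joint arm with a two-finger parallel gripper is mounted at the origin on the work surface; the furniture and walls round the work are solid. World frame = base frame: x ahead of the robot, y to its left, z up, the work surface at z = 0. Lengths are in mm, angles in rad, forces in N, time in s.
With the tool pointing down it reaches from about 325 to 875 mm from the base axis. Payload 4.4 kg.
Tool frame: the origin (TCP) lies on the centre line of the jaws, within the pads' length; the fingertips stand ahead of it and the grasp point (between the pads) lies 6 mm ahead of it (ctrl.tcp_to_tips is the z of the fingertips in the tool frame, in mm); z points along the fingers, y is the line along which they close (so a half turn about z gives the same grasp; the last joint's range is limited). The gripper opens to 85 mm and grips with 20 to 120 N. Pads are 22 mm wide; open, the fingers measure 114 mm over their backs; the gripper's body (76 mm by 85 mm) begins 54 mm behind the grasp point. The pads swing forward as they close: fully open they stand 13 mm farther back than shut.
Start: joints at [1.151, 0.207, 1.542, -0, 1.393, -0.15], TCP at [153.27, 554.199, 256.282] pointing down, gripper open.
Joint ranges: [-2.73, 2.73], [-0.86, 2.22], [0.23, 2.46], [-1.11, 4.25], [0.08, 2.63], [-2.82, 2.82]. Speed limits (rad/s): [2.79, 2.79, 3.14, 3.14, 3.14, 3.14].

INTERFACE

Orientations are given as a 3x3 rotation matrix whose columns are the frame's x, y, z axes.
In Python, from plant import ctrl, sensors, optics gives the robot as it stands. Calls block until the motion is done:
- ctrl.move_ptp(position, orientation): joint-space move of the TCP to a pose.
- ctrl.move_l(position, rot=None, vel=150, threshold=None): straight line of the TCP; rot=None keeps the orientation; vel is the mean speed in mm/s. With threshold (N) it stops when the force on the tool has changed by that much, and returns True; else False.
- ctrl.set_joints(angles): joint-space move.
- ctrl.gripper_to(opening, force=None): finger opening in mm; force is the grip in N (None keeps the last); returns when the fingers have stopped.
- ctrl.hold(seconds).
- ctrl.solve_ik(position, orientation): joint angles nearest the present ones, or None.
- sensors.read_state(): the state.
- optics.grab_frame(name): name is "scene" or "top" or "wrist"; returns (picture, depth): 400x640x3 uint8, red, green, blue; 400x640 float32, mm along the optical axis (not along the pixel's ray), 0 where there is no reading.
- optics.camera_params(name): a dict with "mtx" (3x3 intrinsics, pixels), "R" (3x3) and "t" (3): a world point X has camera coordinates R X + t; the wrist camera has in their place "T_tool_cam" (4x4, takes a point from camera to tool coordinates, whose origin is the TCP and whose axes are the flange's). Camera axes: x right, y down, z forward; pixel columns grow to the right and rows downward; lengths in mm; the calibration is good to about 2 mm. The wrist camera is an equidistant fisheye: a pixel r from the principal point sees the ray r / f radians off the axis. A picture is of the moment at which its call begins: read the wrist's pose just before it. camera_params takes no time and is no camera call.
A pose or a line that the arm cannot do raises ctrl.MotionError and nothing moves.
- ctrl.finish_job(): hands the job in; it is judged then, once.
The state is a dict: "t": time; "q": joint angles; "qvel": joint speeds; "tau": joint torques, N m; "eef_pos": TCP position; "eef_rot": TCP orientation; "force": force on the tool from outside, world axes, zero at the start; "wrist_torque": the same for the moment, N m; "grip_width": finger opening in mm; "grasp_force": force on a finger pad.
Only numpy, scipy, OpenCV 4.12 (cv2) and the standard library are available. Lean on these libraries where they do the work, as an engineer would, in place of code of your own. Each camera call takes 0.05 s, during which the arm holds its last target. There are 200 camera calls.

TASK

Pack the two stacking totes for the cupboard. Stand the tin in the deep tote's compartment at its label end and stand the small brown bottle in its other compartment; then set the shallow tote on top of the deep one turned end for end, its label end over the deep tote's plain end, so that its feet sit down in the rim seats and it stands level instead of nesting onto the food. Finish by standing the stock carton upright in the shallow tote's compartment above the tin and the tea carton upright in the one above the bottle, leaving the two spice jars as they stand.

Things in the scene. Friction and masses are not known exactly. Their poses are not given: they have to be found in the camera images.
- deep_tote: Grey open tote 216 (x) x 168 x 98 mm high, base 180 x 120. Origin: centre of underside; +x to its label end (scooped rim, white card). Divider at x=0, top 86 mm up; 2 compartments centred x=+-51, y=0: 70 x 114 mm at the 3 mm floor, 90 x 134 at the rim. 4 seats 10 mm deep in the long rims: a tote turned end for end on it stands 88 mm up, 2 mm play; the same way round it drops in.
- shallow_tote: Grey open tote on the drainer (1.5 mm below worktop), as the deep one but 52 mm high, 0.3 kg, feet at its long sides. Origin: centre of underside; +x to its label end (scooped rim, white card). Compartments centred x=+-51, floor 3 mm. Lift by the divider along y at x=0: top 40 mm up, 14 mm thick there, 22 at the bottom; close fingers along x at x=y=0, where it balances.
- tin: Tin can, red label, upright cylinder 57 mm in diameter, 72 mm high, 0.18 kg. Origin: centre of its underside, z up.
- drops_bottle: Small brown bottle with a red cap, upright, body 33 mm in diameter up to 70 mm, cap 22 mm in diameter above, 82 mm high, 0.06 kg. Origin: centre of its underside.
- stock_carton: Yellow stock-cube carton standing upright, 31 (x) x 50 (y) x 126 (z) mm, 0.11 kg. Origin: centre of its underside; x along its thin side.
- tea_carton: White and green tea carton standing upright, 27 (x) x 62 (y) x 119 (z) mm, 0.05 kg. Origin: centre of its underside; x along its thin side.
- spice_jar: Bystander: glass spice jar with a dark cap, 41 mm in diameter, 104 mm high, standing among the goods. Origin: centre of its underside.
- herb_jar: Bystander: white spice jar, 46 mm wide, 108 mm high, behind the goods. Origin: centre of its underside.
Things that resemble listed ones, but are neither listed nor needed, are in the scene too. There is more than one size of the tea_carton; the job needs the larger.

How it is judged (in metres and radians):
At the end, for the whole second after the job is handed in: Deep tote: tin upright on the floor at the label end, brown bottle upright at the other; shallow tote on it turned end for end, centred within 6 mm and 0.07 rad, level, underside 85.5 to 91 mm up; in it stock carton upright above the tin, tea carton upright above the bottle; all at rest (angle between deep_tote's own z axis and vertical below 0.04 rad and x of tin in the frame of deep_tote between 0.02 and 0.08 m and y of tin in the frame of deep_tote between -0.055 and 0.055 m and z of tin in the frame of deep_tote between -0.001 and 0.009 m and angle between each of tin, drops_bottle, stock_carton, tea_carton's own z axis and vertical below 0.12 rad and x of drops_bottle in the frame of deep_tote between -0.085 and -0.015 m and y of drops_bottle in the frame of deep_tote between -0.055 and 0.055 m and z of drops_bottle in the frame of deep_tote between -0.001 and 0.009 m and x of shallow_tote in the frame of deep_tote between -0.006 and 0.006 m and y of shallow_tote in the frame of deep_tote between -0.006 and 0.006 m and z of shallow_tote in the frame of deep_tote between 0.0855 and 0.091 m and angle between the x axis of shallow_tote and the x axis of deep_tote, either way round below 0.07 rad and angle between the z axis of shallow_tote and the z axis of deep_tote, either way round below 0.03 rad and x of stock_carton in the frame of shallow_tote between -0.085 and -0.015 m and y of stock_carton in the frame of shallow_tote between -0.055 and 0.055 m and z of stock_carton in the frame of shallow_tote between -0.001 and 0.009 m and x of tea_carton in the frame of shallow_tote between 0.015 and 0.085 m and y of tea_carton in the frame of shallow_tote between -0.055 and 0.055 m and z of tea_carton in the frame of shallow_tote between -0.001 and 0.009 m and linear speed of each of deep_tote, shallow_tote, tin, drops_bottle, stock_carton, tea_carton below 0.02 m/s); the robot touches nothing.
It fails at once if a bystander (either spice jar) is shifted by more than 30 mm or tipped by more than 0.35 rad (distance of any of spice_jar, herb_jar from where it was at the start of the episode above 0.03 m or angle between any of spice_jar, herb_jar's own z axis and vertical above 0.35 rad).
It also fails if it takes over 128 s, if anything falls off the work surface, if the arm or the gripper's body presses on something with over 40 N, if the wrist force passes 120 N, or if a joint passes its speed limit or range.

## Working session

There is one attempt and no reset: what is moved stays moved. The work goes in short steps, each a Python script; the robot and the scene stay as the last script left them, time stands still between calls to the robot, and variables do not carry over. Pictures are saved under pics/ and viewed, at most 14 in all, crops included, and the job is handed in when it is done.

```bash
ls; mkdir -p pics
python3 - <<'E'
from plant import ctrl,sensors,optics
import cv2,numpy as np
s=sensors.read_state();print(s['t'],s['eef_pos'],s['grip_width'],ctrl.tcp_to_tips)
for n in ("scene","top","wrist"):
    p,d=optics.grab_frame(n);np.savez(f'pics/{n}0.npz',p=p,d=d);cv2.imwrite(f'pics/{n}0.png',p[...,::-1]);print(n,{k:np.round(v,4).tolist() for k,v in optics.camera_params(n).items()}, (d>0).mean())
E
```

```text
pics
0.0 [152.97091182 553.55301895 255.10569174] 85.5642971790066 25.0
scene {'mtx': [[436.3275, 0.0, 324.8382], [0.0, 436.3275, 197.0884], [0.0, 0.0, 1.0]], 'R': [[-0.9142, -0.4047, -0.0233], [-0.1904, 0.4794, -0.8567], [0.3579, -0.7787, -0.5153]], 't': [462.4754, 125.4855, 1285.4181]} 0.9960078125
top {'mtx': [[472.8409, 0.0, 312.0329], [0.0, 472.8409, 195.2138], [0.0, 0.0, 1.0]], 'R': [[-0.0096, -0.9999, -0.0105], [-0.9869, 0.0112, -0.1609], [0.161, 0.0088, -0.9869]], 't': [70.6376, 491.6006, 1190.5783]} 0.995875
wrist {'mtx': [[309.7069, 0.0, 318.9517], [0.0, 309.7069, 200.7139], [0.0, 0.0, 1.0]], 'T_tool_cam': [[0.0001, -0.965, -0.2624, 65.3174], [1.0, -0.0, 0.0004, 0.0501], [-0.0004, -0.2624, 0.965, -116.7923], [0.0, 0.0, 0.0, 1.0]]} 0.9797578125
```

View pics/scene0.png

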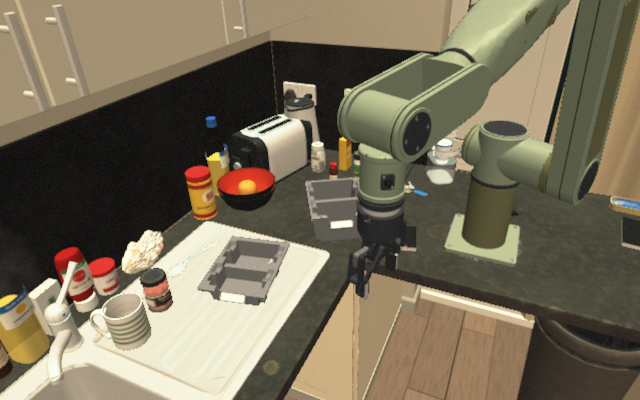

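View pics/top0.png

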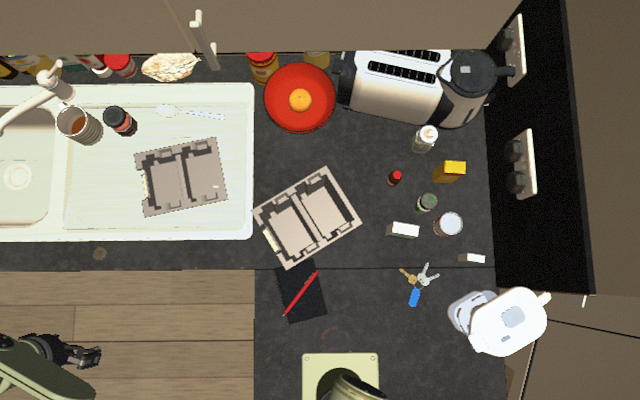

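The scene view shows the shallow tote on the drainer around (245,270) with its card at (232,297). The deep tote, around (335,205), is partly behind the arm.

The top view shows:
- **Totes:** the deep tote is at (307,217) with its label end lower-left, and the shallow tote is at (181,177) with its label end at the left.
- **Goods:** the bottle is at (396,178), the stock carton at (450,172), and the tin probably at (447,224). Tea candidates are at (403,230) and (472,258).
- **Jars:** the spice jar is at (427,202) and the herb jar at (425,138).

```bash
cat > h.py <<'E'
import numpy as np, cv2
from plant import ctrl,sensors,optics
def world(name,d,par=None,pose=None):
    """per-pixel world points from the depth image"""
    c=optics.camera_params(name);K=c['mtx'];v,u=np.mgrid[0:400,0:640].astype(float)
    x=(u-K[0,2])/K[0,0];y=(v-K[1,2])/K[1,1]
    if name=='wrist':
        r=np.hypot(x,y)+1e-9;s=np.tan(r)/r;P=np.dstack([x*s*d,y*s*d,d])
        T=c['T_tool_cam'];P=P@T[:3,:3].T+T[:3,3];pos,R=pose;return P@np.array(R).T+np.array(pos)
    P=np.dstack([x*d,y*d,d]);return (P-np.array(c['t']))@np.array(c['R'])
def grab(name,tag):
    s=sensors.read_state();p,d=optics.grab_frame(name);cv2.imwrite(f'pics/{tag}.png',p[...,::-1])
    W=world(name,d.astype(float),pose=(s['eef_pos'],s['eef_rot']));np.savez(f'pics/{tag}.npz',p=p,d=d,W=W);return p,d,W
def down(yaw):
    """tool down; tool y (closing line) at angle yaw from world x"""
    y=np.array([np.cos(yaw),np.sin(yaw),0]);z=np.array([0,0,-1.]);return np.column_stack([np.cross(y,z),y,z])
E
python3 - <<'E'
from h import *
z=np.load('pics/top0.npz');p,d=z['p'],z['d'];W=world('top',d.astype(float))
m=((W[...,2]>15)&(W[...,0]<800)).astype(np.uint8); m[:110]=0; m[265:]=0
n,L,st,ce=cv2.connectedComponentsWithStats(m)
for i in range(1,n):
    if st[i,4]<25: continue
    q=W[L==i];top=np.percentile(q[:,2],90);t=q[q[:,2]>top-6]
    r=cv2.minAreaRect(t[:,:2].astype(np.float32))
    print(ce[i].round(),st[i,4],'top',top.round(1),'rect',np.round(r[0],1),np.round(r[1],1),round(r[2],1),'mean',t[:,:2].mean(0).round(1))
print('table',np.median(W[100:110,400:420,2]),np.median(W[250:260,380:400,2]))
z=np.load('pics/scene0.npz');Ws=world('scene',z['d'].astype(float))
c=p[120:280,230:500];cv2.imwrite('pics/c1.png',cv2.resize(c,(800,474),interpolation=cv2.INTER_CUBIC)[...,::-1])
c=z['p'][130:230,290:440];cv2.imwrite('pics/c2.png',cv2.resize(c,(800,533),interpolation=cv2.INTER_CUBIC)[...,::-1])
E
```

```text
[ 10. 119.] 298 top 118.1 rect [681.4 839.7] [20.9 61.5] 56.3 mean [681.2 837.3]
[ 79. 126.] 1223 top 95.0 rect [516.2 375.7] [776.6  80.8] 61.3 mean [653.1 643.4]
[120. 121.] 644 top 95.1 rect [514.  317.9] [683.8  54.4] 54.7 mean [684.5 563. ]
[300. 120.] 1232 top 88.4 rect [524.8  39.9] [432.4 163.4] 17.0 mean [661.8  98.6]
[427. 122.] 1990 top 130.8 rect [ 526.7 -108.3] [102.2 558.7] 44.6 mean [ 661.2 -262.4]
[565. 186.] 23049 top 534.4 rect [ 324.  -232.9] [214.4 537. ] 27.7 mean [ 432.5 -402.5]
[180. 175.] 2887 top 52.3 rect [501.1 276.4] [551.4 253.2] 71.6 mean [545.7 395.4]
[450. 171.] 544 top 126.1 rect [ 437.5 -119.7] [ 51.7 448.5] 32.9 mean [ 542.  -281.7]
[307. 214.] 3562 top 98.9 rect [411.2  68.2] [215.  220.7] 30.8 mean [435.5  66.3]
[394. 178.] 174 top 82.9 rect [422.3 -47.4] [ 20.2 327.1] 48.0 mean [ 532.  -146.8]
[426. 203.] 352 top 105.7 rect [376.9 -97.4] [ 38.4 344.1] 34.9 mean [ 461.7 -217.2]
[449. 224.] 523 top 72.1 rect [ 346.  -132.5] [ 55.4 384.5] 23.7 mean [ 410.4 -279.1]
[403. 231.] 444 top 120.0 rect [361.9 -64. ] [ 50.1 268.7] 19.2 mean [ 394.1 -157.9]
[472. 258.] 213 top 82.0 rect [ 316.8 -150.5] [ 24.1 412.2] 3.0 mean [ 325.1 -329.1]
table 142.65302716145624 -0.9980089472707133
```

View pics/c1.png

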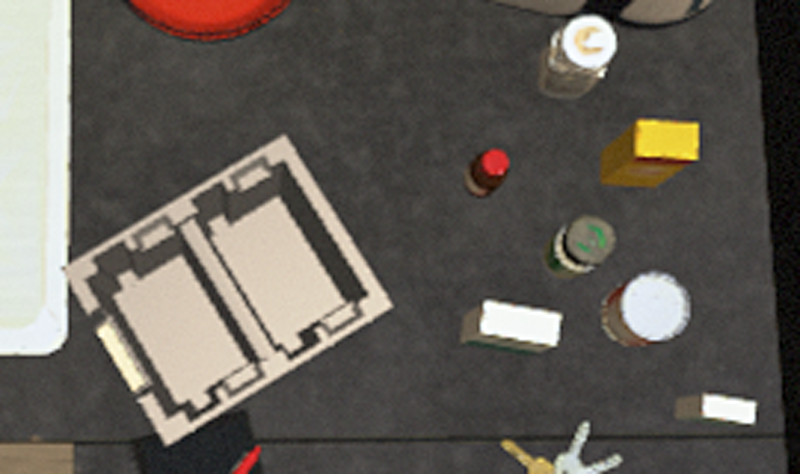

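The crop shows the deep tote with its label card lower-left at crop (120,355). The bottle, stock carton, spice jar, tin, large tea carton (520,325) and small tea carton are each separate. I'll refine the tops with outliers removed and cross-check them in the scene view.

Run:
```python
from h import *
ob={'herb':(425,138),'stock':(450,171),'bottle':(396,177),'spice':(427,202),'tin':(449,224),'tea':(403,231),'small':(472,258),'deep':(307,217),'shal':(181,177)}
z=np.load('pics/top0.npz');W=world('top',z['d'].astype(float));ok=z['d']>0
zs=np.load('pics/scene0.npz');Ws=world('scene',zs['d'].astype(float));oks=zs['d']>0
for n,(u,v) in ob.items():
    b=70 if n in('deep','shal') else 25
    sl=np.s_[v-b:v+b,u-b:u+b];q=W[sl][ok[sl]]
    q=q[(q[:,2]>15)&(q[:,2]<150)]
    c0=W[v,u]; 
    if b==25: 
        k=np.hypot(*(q[:,:2]-c0[:2]).T)<45;q=q[k]
    else: q=q[np.hypot(*(q[:,:2]-c0[:2]).T)<155]
    h=np.percentile(q[:,2],98 if b==25 else 95);t=q[abs(q[:,2]-h)<5]
    r=cv2.minAreaRect(t[:,:2].astype(np.float32));ctr=np.array(r[0])
    out=''
    k=oks&(np.hypot(Ws[...,0]-ctr[0],Ws[...,1]-ctr[1])<(32 if b==25 else 150))&(Ws[...,2]>15)&(Ws[...,2]<140)
    if k.sum()>20:
        s=Ws[k];hs=np.percentile(s[:,2],97);ts=s[abs(s[:,2]-hs)<5];rs=cv2.minAreaRect(ts[:,:2].astype(np.float32));out=('scene',k.sum(),hs.round(1),np.round(rs[0],1),np.round(rs[1],1),round(rs[2],1))
    print(n,len(t),'h',h.round(1),np.round(r[0],1),np.round(r[1],1),round(r[2],1),'mean',t[:,:2].mean(0).round(1),*out)
print('floor deep',[W[v,u].round(0).tolist() for u,v in((290,222),(327,207))])
k=(z['p'][...,0]>200)&(z['p'][...,2]<190)&ok&(W[...,2]>20)&(W[...,2]<95)
for u,v in((268,243),(143,190)):
    kk=k.copy();kk[:]=0;kk[v-25:v+25,u-18:u+18]=1;print('card',W[k&kk].mean(0).round(0),(k&kk).sum())
s=sensors.read_state()
```

```text
herb 182 h 111.4 [ 632.7 -228.5] [42.5 43.4] 0.8 mean [ 632.8 -228.6] scene 353 110.4 [ 637.4 -226.4] [41.4 42.6] 24.8
stock 182 h 128.4 [ 544.4 -284.5] [49.5 29.1] 84.9 mean [ 544.7 -284.3] scene 322 126.2 [ 548.9 -265.9] [19.9 33.7] 64.6
bottle 46 h 84.9 [ 535.9 -150.1] [18.4 20.5] 4.5 mean [ 536.  -149.7] scene 130 83.9 [ 537.1 -147.7] [17.4 20. ] 46.8
spice 155 h 107.1 [ 465.  -222.3] [37.6 38.1] 47.4 mean [ 465.8 -222.2] scene 153 104.8 [ 477.4 -215.9] [13.4 41.4] 26.7
tin 185 h 73.9 [ 411.8 -282.2] [55.6 53.1] 87.9 mean [ 411. -282.]
tea 194 h 121.9 [ 394.9 -159.2] [61.7 26. ] 78.6 mean [ 394.4 -158.6]
small 82 h 83.7 [ 325.1 -335.3] [40.4 17.4] 79.0 mean [ 325.4 -334.4]
deep 1163 h 99.9 [429.2  79.2] [172.9 220.7] 30.8 mean [435.7  69.2] scene 2734 99.3 [432.3  81.7] [171.6 228.6] 30.8
shal 1240 h 53.2 [545.2 408.3] [174.1 221.4] 11.7 mean [547.3 397.3] scene 2922 53.0 [549.3 409.3] [174.9 224. ] 12.1
floor deep [[427.0, 125.0, 3.0], [466.0, 26.0, 2.0]]
card [370. 166.  74.] 38
card [524. 507.  28.] 25
```

```bash
cat >> h.py <<'E'
def rimfit(W,ok,c,yaw,zr,tol=5):
    """tote centre and yaw from the outer edges of its rim (216x168), points near height zr"""
    for it in range(4):
        R=np.array([[np.cos(yaw),-np.sin(yaw)],[np.sin(yaw),np.cos(yaw)]])
        k=ok&(abs(W[...,2]-zr)<tol);q=(W[k][:,:2]-c)@R;q=q[(abs(q[:,0])<125)&(abs(q[:,1])<100)]
        e={}
        for ax,lim in((1,95),(0,75)):
            o=1-ax
            for sg in(1,-1):
                pts=[]
                for b in np.arange(-lim,lim,8):
                    s=q[(q[:,o]>=b)&(q[:,o]<b+8)&(sg*q[:,ax]>(60 if ax else 95))]
                    if len(s)>2: pts.append((b+4,sg*np.sort(sg*s[:,ax])[-2]))
                pts=np.array(pts);
                if len(pts)<4: e[ax,sg]=None;continue
                m=np.median(pts[:,1]);pts=pts[abs(pts[:,1]-m)<8];e[ax,sg]=np.polyfit(pts[:,0],pts[:,1],1)
        sl=np.mean([e[1,s][0] for s in(1,-1) if e[1,s] is not None])
        dc=np.array([np.mean([e[0,1][1],e[0,-1][1]]) if e[0,1] is not None and e[0,-1] is not None else 0,(e[1,1][1]+e[1,-1][1])/2])
        c=c+R@dc;yaw=yaw+np.arctan(sl)
    print('rim',c.round(1),round(yaw,4),'z',np.median(W[k][:,2]).round(1),{k:None if v is None else np.round(v,3).tolist() for k,v in e.items()});return c,yaw
E
python3 - <<'E'
from h import *
for nm,c,yaw,zr in(('shal',np.array([545.,408]),np.radians(101.8),50.5),('deep',np.array([429.,79]),np.radians(120.8),98)):
    for name in('top','scene'):
        z=np.load(f'pics/{name}0.npz');print(nm,name);rimfit(world(name,z['d'].astype(float)),z['d']>0,c,yaw,zr)
    for dy in(0,np.pi): print([np.round(q,2).tolist() if (q:=ctrl.solve_ik([*c,h],down(yaw+dy))) is not None else None for h in(60,330)])
    ctrl.move_ptp([*c,330],down(yaw+(0 if nm=='shal' else np.pi)))
    print(sensors.read_state()['t'],sensors.read_state()['q'].round(2));p,d,W=grab('wrist','w_'+nm);rimfit(W,d>0,c,yaw,zr)
E
```

```text
shal top
rim [545.3 408. ] 1.7782 z 50.2 {(1, 1): [-0.0, 84.995], (1, -1): [0.0, -84.995], (0, 1): [-0.001, 108.755], (0, -1): [0.0, -108.755]}
shal scene
rim [547.8 410.4] 1.7729 z 50.7 {(1, 1): [0.008, 84.237], (1, -1): [-0.008, -84.235], (0, 1): [-0.005, 108.231], (0, -1): [0.003, -108.232]}
[[0.52, 0.62, 1.39, -0.0, 1.12, -1.26], [0.52, 0.39, 1.16, -0.0, 1.59, -1.26]]
[[0.52, 0.62, 1.39, -0.0, 1.12, 1.88], [0.52, 0.39, 1.16, -0.0, 1.59, 1.88]]
1.7167 [ 0.52  0.39  1.16  0.    1.59 -1.26]
rim [549.5 409. ] 1.7722 z 49.8 {(1, 1): [0.005, 86.098], (1, -1): [-0.005, -86.098], (0, 1): [-0.001, 109.339], (0, -1): [-0.006, -109.339]}
deep top
rim [429.1  79.3] 2.1096 z 97.1 {(1, 1): [0.001, 85.112], (1, -1): [-0.001, -85.112], (0, 1): [0.0, 108.928], (0, -1): [-0.002, -108.928]}
deep sceneTraceback (most recent call last):
  File "<stdin>", line 4, in <module>
  File "h.py", line 34, in rimfit
    dc=np.array([np.mean([e[0,1][1],e[0,-1][1]]) if e[0,1] is not None and e[0,-1] is not None else 0,(e[1,1][1]+e[1,-1][1])/2])
                                                                                                       ~~~~~~^^^
TypeError: 'NoneType' object is not subscriptable
```

Run:
```python
from h import *
for nm,c,yaw,zr,dys in(('shal',np.array([547.,408.5]),1.775,50.5,(np.pi,)),('deep',np.array([429.,79]),2.109,98,(0,np.pi))):
    for dy in dys:
        try: ctrl.move_ptp([*c,330],down(yaw+dy))
        except ctrl.MotionError as e: print(nm,dy,e);continue
        print(sensors.read_state()['t'],sensors.read_state()['q'].round(2));p,d,W=grab('wrist',f'w_{nm}{int(dy)}');rimfit(W,d>0,c,yaw,zr)
```

```text
4.4167 [0.51 0.4  1.15 0.   1.6  1.88]
rim [549.6 409.1] 1.7747 z 49.6 {(1, 1): [-0.0, 85.662], (1, -1): [0.0, -85.662], (0, 1): [-0.006, 109.332], (0, -1): [-0.0, -109.332]}
7.8083 [-0.02 -0.15  1.76  0.    1.54 -2.13]
rim [433.2  79.5] 2.1117 z 97.3 {(1, 1): [0.004, 85.209], (1, -1): [-0.004, -85.204], (0, 1): [0.002, 109.59], (0, -1): [0.003, -109.59]}
10.5083 [-0.02 -0.15  1.76 -0.    1.54  1.02]
rim [434.1  80. ] 2.1088 z 97.1 {(1, 1): [-0.0, 85.761], (1, -1): [0.0, -85.761], (0, 1): [-0.005, 109.649], (0, -1): [0.0, -109.649]}
```

View pics/w_deep0.png

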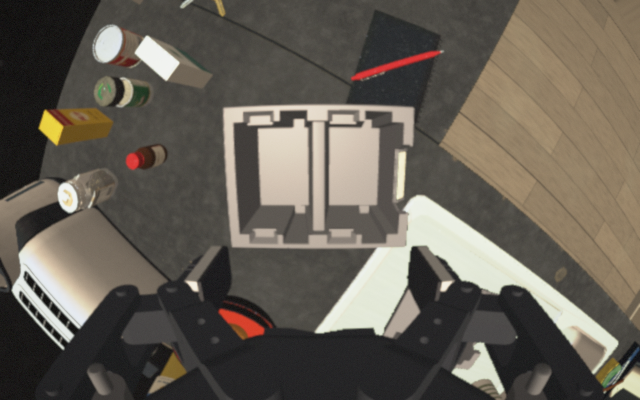

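The wrist view over the deep tote shows it whole, with its card at (402,175) and compartments empty. The goods lie to the left: tin (115,45), tea (172,60), spice jar (122,92), stock (75,127), bottle (145,157).

The opposed wrist views agree to 1 mm, so I'll use them for the totes, refine the goods from the same pictures, and pick the tin and bottle.

```bash
cat >> h.py <<'E'
DC,DY=np.array([433.6,79.8]),2.110
def totexy(x,y=0): return DC+np.array([x*np.cos(DY)-y*np.sin(DY),x*np.sin(DY)+y*np.cos(DY)])
def besty(xy,z,yaw):
    """of the two equal half-turned grasps the one with the last joint nearest zero"""
    c=[(abs(q[5]),y) for y in(yaw,yaw+np.pi) if (q:=ctrl.solve_ik([*xy,z],down(y))) is not None];return min(c)[1]
def st(msg):
    s=sensors.read_state();print(msg,'t',round(s['t'],1),'pos',s['eef_pos'].round(1),'w',round(s['grip_width'],1),'gf',round(float(np.max(s['grasp_force'])),1),'F',s['force'].round(1));return s
def pick(xy,zt,yaw,zup,force,opening=85):
    yaw=besty(xy,zt,yaw);R=down(yaw)
    ctrl.gripper_to(opening);ctrl.move_ptp([*xy,zup],R)
    if ctrl.move_l([*xy,zt],vel=150,threshold=15): st('CONTACT'); 
    ctrl.gripper_to(0,force);st('gripped');ctrl.move_l([*xy,zup],vel=180);st('lifted')
def place(xy,zt,yaw,zup,zback,opening):
    yaw=besty(xy,zt,yaw);R=down(yaw);ctrl.move_ptp([*xy,zup],R)
    ctrl.move_l([*xy,zt+12],vel=150);h=ctrl.move_l([*xy,zt-3],vel=25,threshold=4);st(f'down {h}')
    ctrl.gripper_to(opening);ctrl.move_l([*xy,zback],vel=180);st('left')
E
python3 - <<'E'
from h import *
ob={'stock':(548.9,-283.7,126),'bottle':(540.3,-149.2,82),'tin':(416,-281.3,72),'tea':(399,-158,119),'spice':(469,-221.5,104)}
for f in('w_deep0','w_deep3','w_deep'): 
    try: z=np.load(f'pics/{f}.npz')
    except OSError: continue
    for n,(x,y,h) in ob.items():
        W=z['W'];q=W[(z['d']>0)&(np.hypot(W[...,0]-x,W[...,1]-y)<42)&(abs(W[...,2]-h)<5)]
        if len(q)>15: r=cv2.minAreaRect(q[:,:2].astype(np.float32));print(f,n,len(q),np.round(r[0],1),np.round(r[1],1),round(r[2],1),np.median(q[:,2]).round(1))
pick((416,-281.3),65,np.radians(138),200,40)
E
```

```text
w_deep0 stock 493 [ 548.  -284.4] [52.9 31.2] 84.5 124.8
w_deep0 bottle 171 [ 539.7 -149.2] [21.4 20.9] 78.5 81.4
w_deep0 tin 814 [ 416.6 -281.5] [56.6 56.4] 74.9 68.6
w_deep0 tea 991 [ 399.  -158.8] [63.3 27.2] 79.3 117.6
w_deep0 spice 562 [ 469.5 -221.8] [39.8 39.4] 37.6 103.7
w_deep3 stock 411 [ 548.6 -284.2] [52.1 30.9] 84.4 124.7
w_deep3 bottle 174 [ 541.1 -149.3] [20.7 21.1] 28.6 81.3
w_deep3 tin 139 [ 428. -268.] [21.  46.8] 60.1 68.5
w_deep3 spice 448 [ 470.  -221.8] [39.3 41.1] 28.5 103.5
gripped t 13.6 pos [ 416.7 -282.    66.3] w 56.2 gf 43.3 F [-0.5  1.   6. ]
lifted t 14.5 pos [ 415.1 -280.4  198.5] w 56.3 gf 42.8 F [-0.1  0.1 -2.7]
```

Run:
```python
from h import *
place(totexy(51),69,DY+np.pi/2,200,200,78)
pick((540.4,-149.2),56,np.radians(-60),200,30,70)
place(totexy(-51),59,DY+np.pi/2,200,240,55)
grab('wrist','after_goods');grab('top','t2')
```

```text
down True t 17.5 pos [407.6 123.6  69.3] w 56.5 gf 43.4 F [-1.3 -0.   5.6]
left t 18.7 pos [406.5 123.5 198.9] w 77.6 gf 0.0 F [ 1.6  0.2 -0.7]
gripped t 21.6 pos [ 541.1 -149.5   56.9] w 32.4 gf 29.8 F [-1.  -0.4  3.9]
lifted t 22.6 pos [ 539.4 -148.7  198.4] w 32.2 gf 29.8 F [-0.7 -0.7 -1.9]
down True t 25.2 pos [460.3  36.1  59.9] w 32.2 gf 30.3 F [ 0.4 -0.4  1.9]
left t 26.8 pos [458.9  36.1 238.7] w 54.7 gf 0.0 F [-0.1  0.1 -0.2]
```

View pics/after_goods.png

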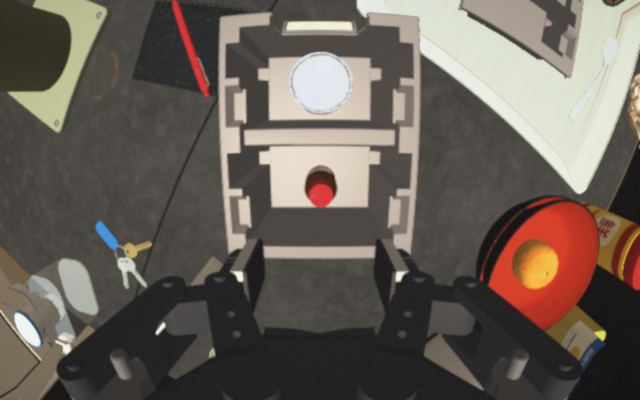

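The view shows the tin standing in the label-end compartment at (320,83), with the card at (320,28), and the bottle upright in the other at (320,187). Next I'll check that the deep tote hasn't moved and pick up the shallow tote.

Run:
```python
from h import *
z=np.load('pics/t2.npz');rimfit(z['W'],z['d']>0,np.array([429.1,79.3]),2.11,98)
z=np.load('pics/after_goods.npz');rimfit(z['W'],z['d']>0,DC,2.11,98)
c=np.array([549.5,409.1]);R=down(1.7735)
ctrl.gripper_to(50);ctrl.move_ptp([*c,150],R);print(sensors.read_state()['q'].round(2))
print(ctrl.move_l([*c,31.5],vel=100,threshold=10));st('at')
ctrl.gripper_to(0,90);st('grip');ctrl.move_l([*c,80],vel=60);st('up');s=sensors.read_state();print(s['wrist_torque'])
ctrl.move_l([*c,270],vel=150);grab('wrist','held')
```

```text
rim [430.7  80. ] 2.0691 z 97.2 {(1, 1): [-0.04, 82.999], (1, -1): [0.033, -83.45], (0, 1): [-0.032, 109.77], (0, -1): [0.129, -109.721]}
rim [433.3  79.8] 2.1106 z 97.0 {(1, 1): [0.001, 86.06], (1, -1): [-0.001, -86.06], (0, 1): [0.003, 110.028], (0, -1): [0.002, -110.028]}
[ 0.51  0.53  1.34 -0.    1.28 -1.26]
False
at t 29.9 pos [550.3 409.6  32.6] w 50.1 gf 0.0 F [ 0.4 -0.3 -0.4]
grip t 30.3 pos [550.  409.4  32.7] w 16.1 gf 89.9 F [-0.8  0.1  5.3]
up t 31.2 pos [549.1 408.9  79.5] w 16.3 gf 88.6 F [-0.2 -0.3 -2.3]
[-0.01905864  0.00168649  0.01935645]
```

View pics/held.png

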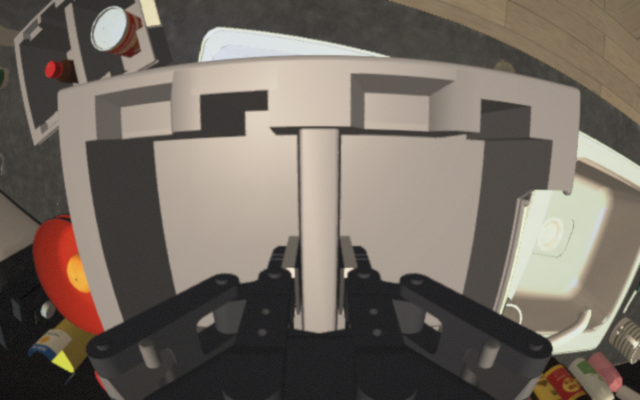

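The wrist view shows the shallow tote held level by its divider at (320,230), with its label end at right, around (525,230). Now I'll turn it and set it on the deep tote.

Run:
```python
from h import *
R=down(DY+np.pi)
ctrl.move_ptp([*DC,270],R);print(sensors.read_state()['q'].round(2))
ctrl.move_l([*DC,138],vel=110);ctrl.hold(0.2);st('above')
h=ctrl.move_l([*DC,117],vel=20,threshold=8);st(f'down {h}')
```

```text
[-0.01 -0.1   1.83  0.    1.41  1.02]
above t 36.2 pos [434.1  79.8 138.6] w 16.1 gf 88.6 F [ 0.1  0.4 -3. ]
down True t 37.0 pos [433.5  79.7 122.1] w 16.3 gf 89.7 F [-1.6  0.1  3.7]
```

It made contact at TCP z = 122, which is the seat height. I'll release and verify.

Run:
```python
from h import *
ctrl.gripper_to(50);ctrl.move_l([*DC,330],vel=180);st('up')
p,d,W=grab('wrist','stack');print('shallow rim');rimfit(W,d>0,DC,DY,140)
k=(d>0)&(np.hypot(W[...,0]-DC[0],W[...,1]-DC[1])<150)&(abs(W[...,2]-140)<6)
A=np.c_[W[k][:,:2]-DC,np.ones(k.sum())];print('plane',np.linalg.lstsq(A,W[k][:,2],rcond=None)[0])
print('deep rim');rimfit(W,d>0,DC,DY,97)
p,d,W=grab('scene','s2')
c=p[120:240,260:440];cv2.imwrite('pics/s2c.png',cv2.resize(c,(800,533),interpolation=cv2.INTER_CUBIC)[...,::-1])
```

```text
up t 38.7 pos [432.9  79.8 328.7] w 49.7 gf 0.0 F [-0.3  0.   0.1]
shallow rim
rim [436.2  80.9] 2.1138 z 139.1 {(1, 1): [-0.003, 85.177], (1, -1): [-0.0, -85.247], (0, 1): [0.001, 109.781], (0, -1): [0.007, -109.738]}
plane [2.36554488e-03 8.64959031e-05 1.38728336e+02]
deep rim
rim [434.8  80.5] 2.1102 z 96.5 {(1, 1): [-0.005, 70.557], (1, -1): [0.005, -70.557], (0, 1): None, (0, -1): [0.007, -109.222]}
```

View pics/s2c.png

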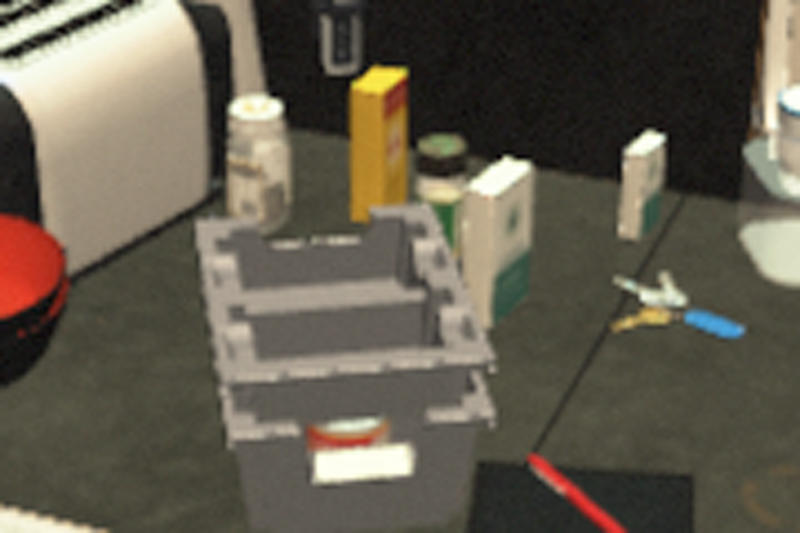

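View pics/stack.png

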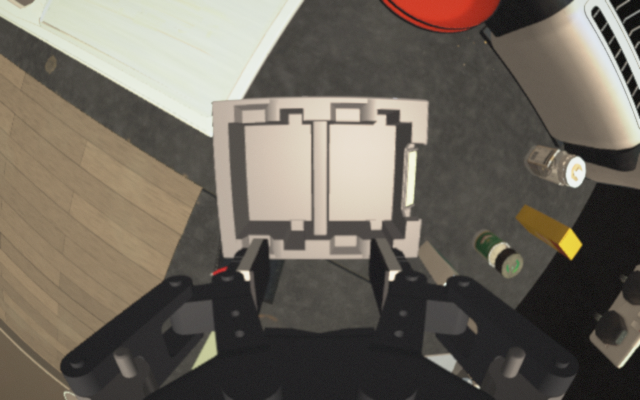

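The tote is stacked level: its rim is at 139, or 140 corrected, the centre is within about 2 mm, and the deep tote's card faces away from the shallow tote's label at (408,178). The cartons are next.

Run:
```python
from h import *
pick((548.5,-284.2),98,np.radians(-5.4),290,35,65)
place(totexy(51),189.8,DY,290,330,52)
pick((399,-158.5),92,np.radians(-11),290,30,65)
place(totexy(-51),183.8,DY,290,330,50)
ctrl.move_ptp([300,-350,330],down(0))
p,d,W=grab('scene','s3')
c=p[110:240,260:440];cv2.imwrite('pics/s3c.png',cv2.resize(c,(800,578),interpolation=cv2.INTER_CUBIC)[...,::-1])
grab('top','t3');st('end')
```

```text
gripped t 42.4 pos [ 548.8 -284.5   98.8] w 29.6 gf 35.1 F [-0.7  0.1  3.4]
lifted t 43.6 pos [ 547.8 -283.7  288.2] w 29.7 gf 34.8 F [-0.6 -0.2 -1.8]
down True t 46.4 pos [407.6 123.7 189.7] w 29.5 gf 34.7 F [-0.1 -0.3  4. ]
left t 47.7 pos [406.7 123.5 328.7] w 52.1 gf 0.0 F [-0.7 -0.6 -1. ]
gripped t 51.2 pos [ 399.3 -158.7   92.5] w 25.5 gf 34.2 F [-0.5 -0.4  3.3]
lifted t 52.5 pos [ 398.3 -158.   288.6] w 25.5 gf 34.0 F [-1.1 -0.4 -0.5]
down True t 55.0 pos [459.9  36.1 183.4] w 25.4 gf 34.6 F [-1.2  0.3  4.6]
left t 56.3 pos [459.1  36.1 328.7] w 49.8 gf 0.0 F [-0.4 -1.   0.4]
end t 58.1 pos [ 300.5 -349.5  329.9] w 50.1 gf 0.0 F [-0.5 -0.3 -0.8]
```

View pics/s3c.png

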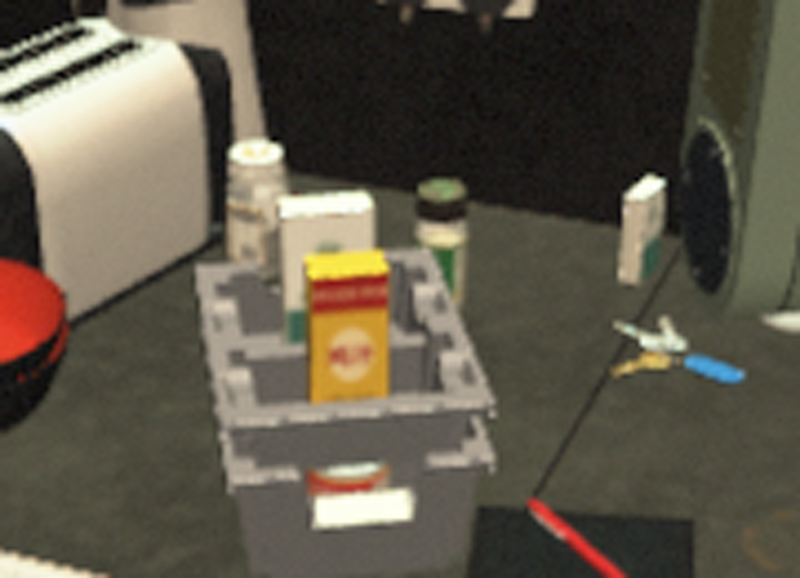

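View pics/t3.png

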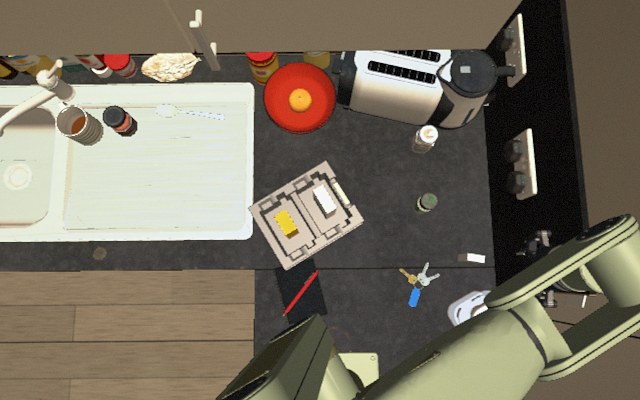

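The last views show the stock carton upright above the tin at the deep tote's label end (345,325 in the crop) and the tea carton upright above the bottle (330,265). The totes are level, and both jars stand where they were (425,138 and 427,202 in the top view).

```bash
python3 -c "
from plant import ctrl
print(ctrl.finish_job())"
```

```text
the job is handed in; nothing more can be done
None
```

The job is handed in at about 58 s: tin and bottle are in the deep tote, the shallow tote is seated level on it turned end for end, the stock and tea cartons stand upright above the tin and bottle, and both spice jars are untouched; the verdict was not shown.

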